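# Fill the nut mill, refit its knob and hold it down

### The arm

A 6-joint arm with a two-finger parallel gripper is mounted at the origin on a cart in front of the work surface, level with it; the furniture and walls round the work are solid. World frame = base frame: x ahead of the robot, y to its left, z up, the work surface at z = 0. Lengths are in mm, angles in degrees, forces in N, time in s.
With the tool pointing down it reaches from about 350 to 850 mm from the base axis. Payload 8.1 kg.
Tool frame: the origin (TCP) lies at the centre of the arm's flange, where the gripper is bolted on; the fingertips stand 173 mm ahead of it and the grasp point (between the pads) lies 155 mm ahead of it; z points along the fingers, y is the line along which they close (so a half turn about z gives the same grasp; the last joint's range is limited). The gripper opens to 85 mm and grips with 20 to 120 N. Pads are 22 mm wide; open, the fingers measure 114 mm over their backs; the gripper's body (76 mm by 85 mm) begins 54 mm behind the grasp point. The pads swing forward as they close: fully open they stand 13 mm farther back than shut.
Start: joints at [66.497, 7.471, 85.268, -0, 87.261, -4.893], TCP at [191.451, 568.642, 404.692] pointing down, gripper open.
Joint ranges: [-169.43, 169.43], [-51.17, 129.36], [1.28, 143.12], [-76.62, 256.62], [0, 156.53], [-152.29, 152.29]. Speed limits (degrees/s): [136.94, 136.94, 159.86, 180, 180, 180].

### API

Orientations are given as [roll, pitch, yaw] about the fixed x, y, z axes, in that order (R = Rz(yaw) Ry(pitch) Rx(roll)).
In Python, from bench import * gives the robot as it stands.
- The arm moves only by the shell command python3 -m jog 'ROWS' [FORCE]. ROWS is text: rows parted by semicolons, each of 7 numbers parted by spaces: the shift along the tool's x, y, z scaled (see below), then the turn, a rotation vector about the tool's x, y, z scaled (see below), then the closure, from -1 (fully open) to 1 (shut). In form: tx ty tz wx wy wz hand; .... A call has 1 to 5 rows; each row shifts and turns the commanded pose from where the row before left it, along the tool's axes as they then stand; what a row does not reach is not made up. The controller multiplies each number of a shift by 0.1 m and each number of a turn by 60 degrees. A row lasts 1/8 s, in which the tool goes at most 62.5 mm and 10.7 degrees, less where a joint would pass 70% of its speed; a pose out of reach is approached as far as the arm can. A call with a number of a shift or a turn outside -1 to 1 is refused whole. A call with a gripper value outside its range is refused whole. The fingers move at their own pace and stop on an object; FORCE is the grip in N (left out, the last holds). Time passes only in rows, so rows that do not move let the fingers close. It gives the time, the measured TCP pose, the force, the opening and the grip force at its end, in the units of the state.
- sense(): the state, without advancing time (a new reading comes with each control period).
- snapshot(name): name is "side" or "top" or "wrist"; returns a dict with "img" (420x560x3 uint8, red, green, blue), "fx", "fy", "cx", "cy" (pixels), "extrinsics" (4x4, takes a point from camera to world coordinates). Camera axes: x right, y down, z forward; pixel columns grow to the right and rows downward; lengths in mm; the calibration is good to about 2 mm. A picture is of the moment at which its call begins. There is no depth.
- hand_in(): hands the job in; it is judged then, once.
The state is a dict: "time": time; "joint_pos": joint angles; "qd": joint speeds; "joint_efforts": joint torques, N m; "tool_pos": TCP position; "tcp_rot": TCP orientation; "ft_force": force on the tool from outside, world axes, zero at the start; "wrist_torque": the same for the moment, N m; "finger_gap": finger opening in mm; "grip_force": force on a finger pad.
Only numpy, scipy, OpenCV 4.12 (cv2) and the standard library are available. Lean on these libraries where they do the work, as an engineer would, in place of code of your own. Each camera call takes 0.05 s, during which the arm holds its last target. There are 200 camera calls.

### The job

Tip all five walnuts from the wooden tray into the round hopper of the nut mill and set the empty tray down level on the table. Then turn the loose black knob so that the flat in its bore matches the flat on the mill's D-shaped shaft, push it fully onto the shaft, and press knob and shaft right down against the spring. Finish while your fingers still hold the knob pressed all the way down; leave the small things standing about where they are.

Things in the scene. Friction and masses are not known exactly. Their poses are not given: they have to be found in the camera images.
- mill: Nut mill, fixed: white case 150 (x) x 270 (y) x 80 high; aluminium round hopper on its left (+y) half, flat control deck (top 80 mm above the table) on its right half. Origin: centre of its underside on the table; z up, front faces -x.
- hopper (a point): Centre of the hopper's round mouth, 145 mm above the table, at x 0, y +60 mm of the mill. Mouth 142 mm across inside (150 outside), narrowing to 92 mm at its closed floor 85 mm above the table. Its axis is 145 mm from the shaft's.
- control: Fixed round grey boss, 76 mm across and 8 mm high, on the mill's deck, at x 0, y -85 mm of the mill. Origin: centre of its underside. Its +x axis points to where the flat of the shaft faces, also shown by a black tick on its top.
- shaft_tip (a point): Centre of the top of the steel D-shaft that stands up out of the boss: 16 mm diameter, with one flat 4 mm from its axis facing this point's +x; the top 4 mm are tapered. z up along the shaft. Unpressed, the tip is 30 mm above the boss, 118 mm above the table. The shaft cannot turn; it moves straight down on a spring.
- spindle (a joint): How far the shaft is pressed down: 0 = up, 0.007 m = fully down (stop). The spring needs about 3 N to start and 9 N at the stop.
- knob: Loose black knob standing on the table, bore down, 60 g: 42 mm tall, 31.5 mm thick (y) between two parallel upright flanks that are flat for 48 mm along x; rounded tail to x -31 mm, pointed nose to x +38 mm, white line on top from the centre towards the nose. Origin: centre of the bore at the underside; z up, +x towards the nose.
- knob_bore (a point): Centre of the mouth of the knob's D-shaped bore (same point and axes as knob). Bore 20 mm deep, 18.5 mm diameter, its flat on the nose (+x) side, 5 mm from the axis: it goes on only when the knob's +x matches the shaft's +x, within about 8 degrees. Fully on, this point is 20 mm below the shaft's tip.
- tray: Wooden tipping tray, 74 mm wide (y), from x -57 to +75 mm, side walls 34 mm high, floor 4 mm; its +x end is the spout. Origin: underside, below the handle; z up. About 220 g, balanced close to the handle.
- tray_handle (a point): Middle of the tray's bridge handle, 79 mm above the underside: a bar 12 mm thick (x), 74 mm wide (y), from 64 to 94 mm above the underside, open below, carried by the side walls.
- tray_lip (a point): Middle of the spout's lip, at x +75 mm, 19 mm above the underside. A ramp between the side walls begins at x +43 mm and rises to it; the nuts roll out when the tray is tilted spout down by 45 to 55 degrees.
- walnut_1: Walnut, 29 mm across, 12 g, one of five lying loose in the tray. Origin: its centre.
- walnut_2: Walnut, 29 mm across, 12 g, one of five lying loose in the tray. Origin: its centre.
- walnut_3: Walnut, 29 mm across, 12 g, one of five lying loose in the tray. Origin: its centre.
- walnut_4: Walnut, 29 mm across, 12 g, one of five lying loose in the tray. Origin: its centre.
- walnut_5: Walnut, 29 mm across, 12 g, one of five lying loose in the tray. Origin: its centre.
- spice_1: Bystander, to be left alone: small upright spice jar. Origin: centre of its underside.
- cork: Bystander, to be left alone: bottle cork standing on end. Origin: centre of its underside.
- tealight: Bystander, to be left alone: tealight in its cup. Origin: centre of its underside.
- matchbox: Bystander, to be left alone: box of matches. Origin: centre of its underside.

How it is judged:
By the outcome, as a careful person would: the job done as asked, in the order asked, and still so for the second after the job is handed in, while the arm keeps its last pose, push and grip.
It also fails if it takes over 72 s, if anything falls off the work surface, if the arm or the gripper's body presses on something with over 40 N, if the wrist force passes 120 N, or if a joint passes its speed limit or range.

## Working session

There is one attempt and no reset: what is moved stays moved. The work goes in short steps, Python scripts to look and compute and a shell command to move; the robot and the scene stay as the last step left them, time stands still between calls to the robot, and variables do not carry over. Pictures are saved under pics/ and viewed, at most 10 in all, crops included, and the job is handed in when it is done.

```bash
ls; mkdir -p pics; python3 - <<'E'
from bench import *
import cv2,json,numpy as np
ims=[]
for n in ("top","side"):
    s=snapshot(n); cv2.imwrite(f"pics/{n}0.png",s["img"][:,:,::-1]); print(n,s["fx"],s["fy"],s["cx"],s["cy"],np.round(s["extrinsics"],4).tolist())
print(sense())
E
```

```text
pics
top 528.1048923445964 528.1048923445964 283.76827217621724 212.19133244909378 [[0.0139, -0.9969, 0.0775, 405.7089], [-0.9998, -0.0131, 0.0116, -92.657], [-0.0105, -0.0777, -0.9969, 1570.4171], [0.0, 0.0, 0.0, 1.0]]
side 413.8738742983924 413.8738742983924 281.8052978290291 209.47274348115343 [[-0.9828, -0.0937, 0.1592, 357.6475], [-0.1845, 0.4497, -0.8739, 851.4859], [0.0103, -0.8882, -0.4593, 593.6058], [0.0, 0.0, 0.0, 1.0]]
{'time': 0.1, 'joint_pos': array([ 6.64971877e+01,  7.51257336e+00,  8.53235773e+01, -8.09602548e-04,
        8.72620039e+01, -4.89357516e+00]), 'qd': array([-0.02355525, -0.13655511, -0.16588438,  0.03538355,  0.07476078,
        0.06358767]), 'joint_efforts': array([ 1.14076654e-03, -5.70951498e+01, -5.01943803e+01, -1.86561056e-04,
        8.05978751e-03,  3.85413011e-05]), 'tool_pos': array([191.3708683 , 568.44408134, 403.72524433]), 'tcp_rot': array([-1.79902134e+02, -7.56742285e-03,  1.61390796e+02]), 'ft_force': array([-0.50284731,  0.19150546,  0.77828563]), 'wrist_torque': array([ 0.02537184,  0.00903027, -0.01032264]), 'grip_force': 0.0, 'finger_gap': 85.20355383941958}
```

```bash
python3 - <<'E'
import cv2
for n in("top","side"):
    i=cv2.imread(f"pics/{n}0.png"); cv2.imwrite(f"pics/{n}0b.png",cv2.resize(i,(800,600),interpolation=cv2.INTER_CUBIC))
E
```

```text
(no output)
```

View pics/top0b.png

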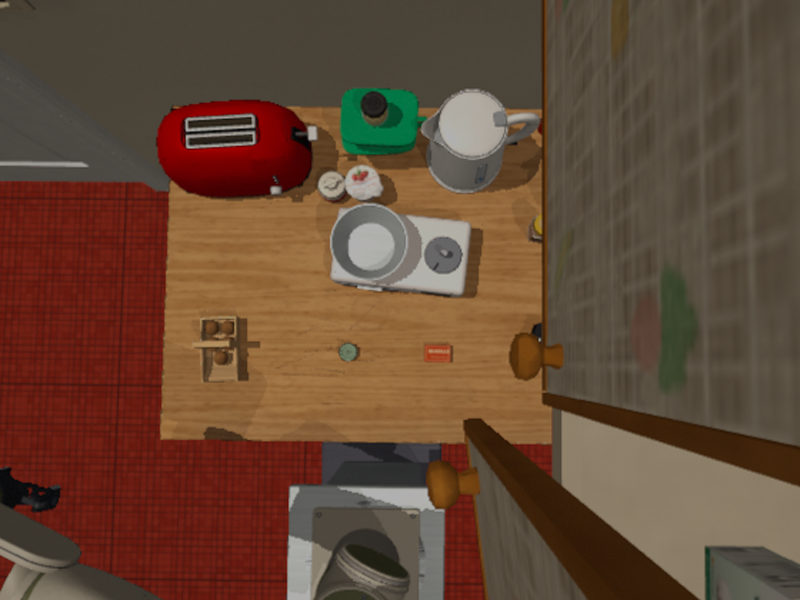

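View pics/side0b.png

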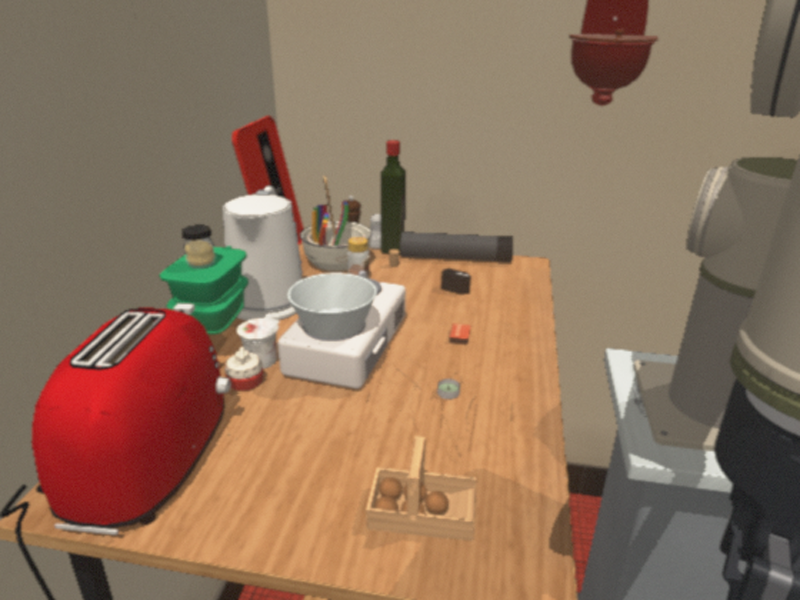

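The top view (800x600 scale) shows the tray at about (220,348), the hopper at (370,243) and the boss at (443,254). In the side view the knob is at (455,281). I'll zoom in on all of these in one composite.

```bash
cat > h.py <<'E'
from bench import *
import cv2,numpy as np
CAL={"top":(528.105,283.768,212.191,[[0.0139,-0.9969,0.0775,405.7089],[-0.9998,-0.0131,0.0116,-92.657],[-0.0105,-0.0777,-0.9969,1570.4171],[0,0,0,1]]),
"side":(413.874,281.805,209.473,[[-0.9828,-0.0937,0.1592,357.6475],[-0.1845,0.4497,-0.8739,851.4859],[0.0103,-0.8882,-0.4593,593.6058],[0,0,0,1]])}
def px(cal,u,v,z):
    f,cx,cy,E=cal;E=np.array(E);d=E[:3,:3]@[(u-cx)/f,(v-cy)/f,1.];o=E[:3,3]
    return np.round(o+d*(z-o[2])/d[2],1)
def proj(cal,p):
    f,cx,cy,E=cal;E=np.array(E);c=E[:3,:3].T@(np.array(p)-E[:3,3]);return np.round([f*c[0]/c[2]+cx,f*c[1]/c[2]+cy],1)
def snap(n):
    s=snapshot(n);return s["img"][:,:,::-1].copy(),(s["fx"],s["cx"],s["cy"],s["extrinsics"])
E
python3 - <<'E'
import cv2,numpy as np
t=cv2.imread("pics/top0.png");s=cv2.imread("pics/side0.png")
def c(i,x,y,w,h,k): return cv2.resize(i[y:y+h,x:x+w],None,fx=k,fy=k,interpolation=cv2.INTER_CUBIC)
o=np.zeros((600,800,3),np.uint8)
a=c(t,130,215,50,60,5);o[:300,:250]=a           # tray
a=c(t,225,135,110,75,5);o[:375,250:800]=a       # mill
a=c(s,290,175,60,50,5);o[300:550,:250]=a[:,:250] # knob
a=c(s,250,320,90,60,3);o[400:580,300:570]=a
cv2.imwrite("pics/comp.png",o)
E
```

```text
(no output)
```

View pics/comp.png

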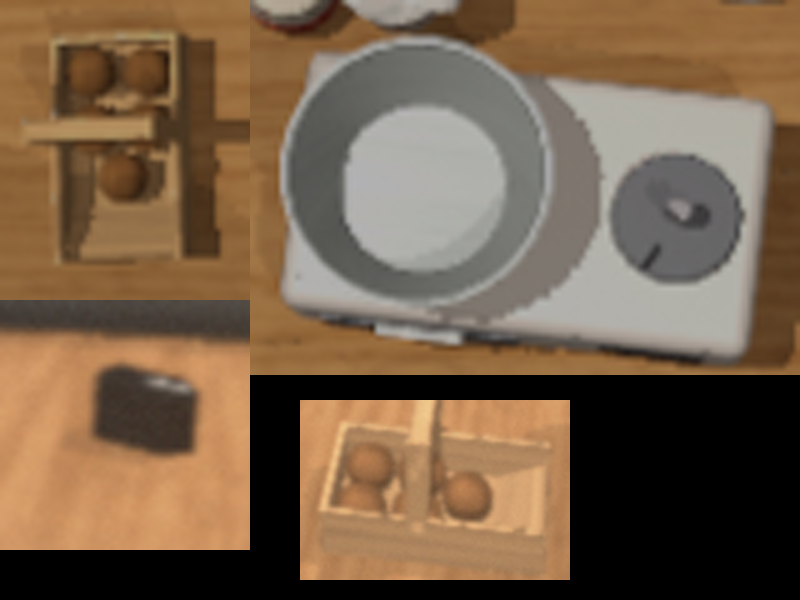

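```bash
python3 - <<'E'
from h import *
T=CAL["top"];S=CAL["side"]
def tr(x,y,z): return px(T,130+x/5-.4,215+y/5-.4,z)
def m(x,y,z): return px(T,225+(x-250)/5-.4,135+y/5-.4,z)
def k(x,y,z): return px(S,290+x/5-.4,175+(y-300)/5-.4,z)
print("handle",tr(22,130,94),tr(155,130,94))
print("tray",[tr(*p,34) for p in((52,36),(180,36),(58,262),(188,260))])
c=m(677,218,88);h=m(417,170,145);print("boss",c,"hop",h,np.linalg.norm((c-h)[:2]))
print("corners",m(772,103,80),m(742,358,80),m(285,300,80))
for q in((660,247),(643,270)):
    t=m(*q,88);d=t-c;print("tick",t,np.degrees(np.arctan2(d[1],d[0])))
d=h-c;print("mill yaw",np.degrees(np.arctan2(d[1],d[0]))-90)
print("knob base",k(97,437,0),k(190,453,0),"top",k(100,370,42),k(195,385,42))
E
```

```text
handle [435.2 342.9  94. ] [436.2 268.2  94. ]
tray [array([491.5, 345. ,  34. ]), array([492.5, 270. ,  34. ]), array([360.2, 336.9,  34. ]), array([362.4, 261.2,  34. ])]
boss [ 618.4 -148.3   88. ] hop [634.8  -4.2 145. ] 145.03023822637817
corners [ 686.3 -202.    80. ] [ 540.  -186.1   80. ] [569.8  73.6  80. ]
tick [ 601.7 -138.8   88. ] 150.3660852128233
tick [ 588.5 -129.4   88. ] 147.70273191760523
mill yaw -6.492887058126442
knob base [ 486.8 -347.8    0. ] [ 425.6 -337.     0. ] top [ 488.2 -360.2   42. ] [ 426.1 -349.8   42. ]
```

```bash
cat >> h.py <<'E'
from scipy.spatial.transform import Rotation as Ro, Slerp
def R_(rpy): return Ro.from_euler("xyz",rpy,degrees=True)
def rpy_(R): return R.as_euler("xyz",degrees=True)
def plan(p0,r0,p1,r1,hand,step=45,ang=8.,n=None,dec=2):
    "rows from pose 0 to pose 1 with rounding errors carried along"
    R0,R1=R_(r0),R_(r1);p0=np.array(p0,float);p1=np.array(p1,float)
    rv=(R0.inv()*R1).as_rotvec(degrees=True)
    n=n or int(max(np.ceil(np.linalg.norm(p1-p0)/step),np.ceil(np.linalg.norm(rv)/ang),1))
    p,R=p0,R0;rows=[]
    for i in range(1,n+1):
        s=np.round(R.inv().apply(p0+(p1-p0)*i/n-p)/100,dec)
        w=np.round((R.inv()*R0*Ro.from_rotvec(rv*i/n,degrees=True)).as_rotvec(degrees=True)/60,dec)
        rows.append(" ".join("%g"%v for v in [*s,*w,hand]));p=p+R.apply(s*100);R=R*Ro.from_rotvec(w*60,degrees=True)
    for i in range(0,n,5): print("; ".join(rows[i:i+5]))
    print("end",np.round(p,1),np.round(rpy_(R),1)); return p,rpy_(R)
E
python3 - <<'E'
from h import *
s=sense();plan(s["tool_pos"]+[0,0,1],s["tcp_rot"],[420,300,360],[180,0,93],-1)
E
```

```text
-0.34 -0.2 0.05 -0 0 0.13 -1; -0.36 -0.16 0.05 -0 0 0.12 -1; -0.37 -0.1 0.05 -0 0 0.13 -1; -0.39 -0.06 0.05 -0 0 0.13 -1; -0.39 -0 0.05 -0 0 0.12 -1
-0.39 0.05 0.05 -0 0 0.13 -1; -0.38 0.09 0.05 -0 0 0.13 -1; -0.36 0.15 0.05 -0 0 0.12 -1; -0.34 0.2 0.05 -0 0 0.13 -1
end [420.1 300.3 360. ] [-1.8e+02  1.0e-01  9.3e+01]
```

```bash
python3 -m jog '-0.34 -0.2 0.05 0 0 0.13 -1; -0.36 -0.16 0.05 0 0 0.12 -1; -0.37 -0.1 0.05 0 0 0.13 -1; -0.39 -0.06 0.05 0 0 0.13 -1; -0.39 0 0.05 0 0 0.12 -1' 40
python3 -m jog '-0.39 0.05 0.05 0 0 0.13 -1; -0.38 0.09 0.05 0 0 0.13 -1; -0.36 0.15 0.05 0 0 0.12 -1; -0.34 0.2 0.05 0 0 0.13 -1; 0 0 0 0 0 0 -1'
python3 - <<'E'
from h import *
i,c=snap("wrist");cv2.imwrite("pics/w1.png",i);s=sense()
print(s["joint_pos"],s["tool_pos"],s["tcp_rot"],s["time"]);print(c)
np.save("w1.npy",np.array(c,dtype=object),allow_pickle=True)
E
```

```text
time: 0.72
tool_pos: [319.0, 418.7, 379.1]
tcp_rot: [-180.0, 0.0, 123.4]
ft_force: [1.3, 0.5, -0.2]
finger_gap: 85.5
grip_force: 0.0
time: 1.35
tool_pos: [421.3, 298.6, 358.8]
tcp_rot: [-179.9, 0.1, 92.7]
ft_force: [-0.2, 0.6, -0.3]
finger_gap: 85.3
grip_force: 0.0
[ 2.97746829e+01 -4.01345884e+00  1.01780487e+02  9.50354912e-03
  8.23048088e+01  2.68746963e+01] [420.63763816 299.6781241  359.07065005] [-1.79931665e+02  2.40739014e-02  9.28987225e+01] 1.4
(350.00892588353275, 275.7207729403276, 208.00152321957452, array([[ 9.98891376e-01,  4.54584749e-02,  1.22288606e-02,
         4.17446464e+02],
       [ 4.70637283e-02, -9.58792791e-01, -2.80180995e-01,
         3.69988600e+02],
       [-1.01165738e-03,  2.80445915e-01, -9.59869296e-01,
         3.28482197e+02],
       [ 0.00000000e+00,  0.00000000e+00,  0.00000000e+00,
         1.00000000e+00]]))
```

View pics/w1.png

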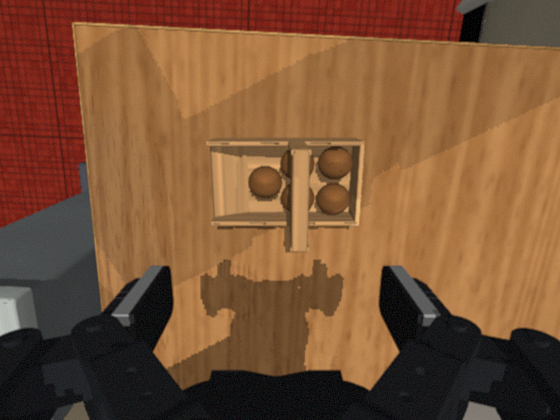

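```bash
python3 - <<'E'
from h import *
c=np.load("w1.npy",allow_pickle=True);c=(c[0],c[1],c[2],c[3])
for q in((301,150),(299,248)):print(px(c,*q,94))
for q in((361,140),(358,224),(208,142),(213,226)):print(px(c,*q,34))
E
```

```text
[435.3 342.5  94. ]
[438.6 272.3  94. ]
[489.1 346.1  34. ]
[494.9 272.7  34. ]
[362.3 338.4  34. ]
[366.2 264.7  34. ]
```

```bash
python3 - <<'E'
from h import *
s=sense();plan(s["tool_pos"]+[0,0,.9],s["tcp_rot"],[436.5,306.5,234],[180,0,93.5],-1)
E
```

```text
0.02 0.05 0.42 -0 0 -0 -1; 0.02 0.06 0.42 -0 0 -0.01 -1; 0.02 0.05 0.42 -0 0 -0 -1
end [436.1 306.5 233.9] [-179.9    0.    93.5]
```

```bash
python3 -m jog '0.06 0.16 0.3 0 0 -0.01 -1; 0 0 0.5 0 0 0 -1; 0 0 0.46 0 0 0 -1; 0 0 0 0 0 0 0.2; 0 0 0 0 0 0 1' 50
python3 -m jog '0 0 0 0 0 0 1; 0 0 0 0 0 0 1; 0 0 0 0 0 0 1;0 0 0 0 0 0 1;0 0 0 0 0 0 1'
```

```text
time: 2.02
tool_pos: [436.1, 308.3, 235.5]
tcp_rot: [179.9, -0.0, 93.7]
ft_force: [0.6, 0.3, 0.9]
finger_gap: 51.6
grip_force: 0.0
time: 2.65
tool_pos: [436.6, 307.9, 235.7]
tcp_rot: [179.9, -0.1, 93.6]
ft_force: [-1.0, -0.6, 7.7]
finger_gap: 11.3
grip_force: 49.2
```

```bash
cat > pour.py <<'E'
from h import *
s=sense();p0=s["tool_pos"];r0=s["tcp_rot"]
H=np.array([634.8,-4.2])
yd=np.radians(183.6);d=np.array([np.cos(yd),np.sin(yd),0]);ax=np.cross(d,[0,0,-1])
Rl=R_([180,0,93.6])
lip=Rl.inv().apply(75*d+[0,0,-60-156])   # lip in tool frame (handle 156 ahead)
def pose(t,b,z):
    R=Ro.from_rotvec(ax*t,degrees=True)*Rl
    return np.append(H,0)-b*d+[0,0,z]-R.apply(lip),rpy_(R)
E
python3 - <<'E'
from pour import *
a=[p0[0],p0[1],p0[2]+150]
q,r=plan(p0+[0,0,.5],r0,a,r0,1,dec=2)
B=pose(0,35,225);q,r=plan(q,r,*B,1,step=35)
C=pose(28,35,172);q,r=plan(q,r,*C,1,step=25,ang=6)
D=pose(52,35,165);plan(q,r,*D,1,ang=4)
E
```

```text
0 0 -0.37 0 0 0 1; 0 0 -0.38 0 0 0 1; 0 0 -0.37 0 0 0 1; 0 0 -0.37 0 0 0 1
end [436.2 307.6 385.2] [ 1.799e+02 -1.000e-01  9.360e+01]
-0.25 0.22 -0.04 0 -0 -0 1; -0.25 0.22 -0.05 0 -0 -0 1; -0.25 0.23 -0.04 0 -0 -0 1; -0.25 0.22 -0.04 0 -0 -0 1; -0.24 0.22 -0.04 0 -0 -0 1
-0.25 0.22 -0.05 0 -0 -0 1; -0.25 0.22 -0.04 0 -0 -0 1; -0.25 0.23 -0.04 0 -0 -0 1; -0.25 0.22 -0.04 0 -0 -0 1; -0.25 0.22 -0.05 0 -0 -0 1
-0.25 0.22 -0.04 0 -0 -0 1; -0.25 0.23 -0.04 0 -0 -0 1; -0.25 0.22 -0.05 0 -0 -0 1
end [744.8   2.3 441.5] [ 1.799e+02 -1.000e-01  9.360e+01]
0 -0.22 0.09 -0.09 -0 -0 1; 0 -0.23 0.06 -0.1 -0 -0 1; 0 -0.23 0.04 -0.09 -0 -0 1; 0 -0.24 0.02 -0.09 -0 -0 1; 0 -0.24 -0 -0.09 -0 -0 1
end [634.5  -4.6 397.7] [ 1.523e+02 -1.000e-01  9.360e+01]
0 -0.14 -0.01 -0.06 -0 -0 1; 0 -0.14 -0.01 -0.06 -0 -0 1; 0 -0.13 -0.03 -0.05 -0 -0 1; 0 -0.14 -0.03 -0.06 -0 -0 1; 0 -0.13 -0.04 -0.06 -0 -0 1
0 -0.13 -0.05 -0.06 -0 -0 1; 0 -0.13 -0.06 -0.05 -0 -0 1
end [545.9 -10.1 357.2] [ 1.283e+02 -1.000e-01  9.360e+01]
```

```bash
python3 -m jog '0 0 -0.08 0 0 0 1; 0 0 -0.25 0 0 0 1; 0 0 -0.37 0 0 0 1; 0 0 -0.4 0 0 0 1; 0 0 -0.4 0 0 0 1' 80
python3 - <<'E'
from pour import *
i,c=snap("side");cv2.imwrite("pics/s2.png",i[200:,150:450])
print(s["joint_pos"],p0,r0,s["ft_force"],s["finger_gap"])
q,r=plan(p0+[0,0,.5],r0,[640,-4,441],[180,0,93.6],1,step=35)
C=pose(28,35,172);q,r=plan(q,r,*C,1,step=25,ang=6)
D=pose(52,35,165);plan(q,r,*D,1,ang=4)
E
```

```text
time: 3.28
tool_pos: [435.6, 307.1, 385.1]
tcp_rot: [-180.0, 0.0, 93.6]
ft_force: [0.9, -0.2, -1.4]
finger_gap: 10.9
grip_force: 78.1
[ 2.96751703e+01 -2.35351974e+00  9.74370822e+01 -2.10915770e-03
  8.49410277e+01  2.60930891e+01] [435.60043196 307.13262648 385.09500724] [-1.79978840e+02  1.27022787e-02  9.35822701e+01] [ 0.9402529  -0.23215578 -1.37361821] 10.9054793172673
-0.29 0.17 -0.05 -0 0 -0 1; -0.3 0.17 -0.05 -0 0 -0 1; -0.29 0.16 -0.05 -0 0 -0 1; -0.3 0.17 -0.05 -0 0 -0 1; -0.29 0.17 -0.05 -0 0 -0 1
-0.29 0.17 -0.05 -0 0 -0 1; -0.3 0.16 -0.05 -0 0 -0 1; -0.29 0.17 -0.05 -0 0 -0 1; -0.3 0.17 -0.05 -0 0 -0 1; -0.29 0.17 -0.05 -0 0 -0 1
-0.29 0.17 -0.05 -0 0 -0 1
end [640.4  -3.7 440.6] [-180.     0.    93.6]
-0 -0.01 0.09 -0.09 0 -0 1; -0 -0.02 0.08 -0.1 0 -0 1; -0 -0.03 0.08 -0.09 0 -0 1; -0 -0.03 0.08 -0.09 0 -0 1; -0 -0.05 0.07 -0.1 0 -0 1
end [634.3  -4.1 398.1] [151.8   0.   93.6]
-0 -0.16 -0.01 -0.07 0 -0 1; -0 -0.16 -0.02 -0.06 0 -0 1; -0 -0.16 -0.03 -0.07 0 -0 1; -0 -0.16 -0.05 -0.06 0 -0 1; -0 -0.15 -0.05 -0.07 0 -0 1
-0 -0.15 -0.06 -0.07 0 -0 1
end [546.4  -9.6 357.2] [127.8   0.   93.6]
```

View pics/s2.png

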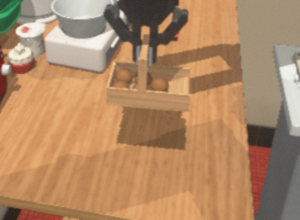

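The tray is held level at about (148,85) in the crop, with the nuts still inside. Next I'll carry it over the hopper and start the tilt.

```bash
python3 -m jog '-0.15 0.08 -0.05 0 0 0 1; -0.29 0.17 -0.05 0 0 0 1; -0.3 0.17 -0.05 0 0 0 1; -0.29 0.17 -0.05 0 0 0 1; -0.3 0.17 -0.05 0 0 0 1'
python3 -m jog '-0.29 0.17 -0.05 0 0 0 1; -0.29 0.17 -0.05 0 0 0 1; -0.3 0.16 -0.05 0 0 0 1; -0.29 0.17 -0.05 0 0 0 1; -0.3 0.17 -0.05 0 0 0 1'
python3 -m jog '-0.28 0.17 -0.05 0 0 0 1; -0.15 0.08 0 0 0 0 1; 0 0 0 0 0 0 1; 0 0 0 0 0 0 1'
python3 -m jog '0 -0.01 0.09 -0.09 0 0 1; 0 -0.02 0.08 -0.1 0 0 1; 0 -0.03 0.08 -0.09 0 0 1; 0 -0.03 0.08 -0.09 0 0 1; 0 -0.05 0.07 -0.1 0 0 1'
python3 - <<'E'
from pour import *
print(s["joint_pos"],p0,r0,s["ft_force"],s["finger_gap"])
print("lip",p0+R_(r0).apply(lip)-[*H,0])
plan(p0+[0,0,.5],r0,*pose(52,35,165),1,ang=4)
i,c=snap("side");i2,c2=snap("top");cv2.imwrite("pics/s3.png",np.hstack([i[120:330,150:430],i2[120:330,180:400]]))
E
```

```text
time: 3.95
tool_pos: [520.4, 177.5, 407.1]
tcp_rot: [-179.8, 0.0, 93.6]
ft_force: [1.0, 0.7, -3.2]
finger_gap: 10.9
grip_force: 78.1
time: 4.58
tool_pos: [613.3, 36.0, 431.8]
tcp_rot: [-179.8, -0.0, 93.6]
ft_force: [-0.3, 0.9, -2.6]
finger_gap: 10.8
grip_force: 78.2
time: 5.08
tool_pos: [640.3, -2.7, 437.9]
tcp_rot: [-179.9, -0.0, 93.6]
ft_force: [1.6, -1.0, -2.3]
finger_gap: 11.0
grip_force: 78.2
time: 5.7
tool_pos: [633.9, -2.3, 395.9]
tcp_rot: [151.6, -0.0, 93.7]
ft_force: [-0.4, -0.6, -3.3]
finger_gap: 10.8
grip_force: 78.4
[ -6.27391719  -0.35091607  96.74872082   5.73128433  55.75160239
 -12.01010197] [633.87944458  -2.28562535 395.86691261] [ 1.51649914e+02 -2.52335126e-02  9.36902387e+01] [-0.41609497 -0.63847448 -3.25852577] 10.753937263521816
lip [ 35.56180705   4.36695196 170.15908799]
-0 -0.16 -0.01 -0.07 -0 0 1; -0.01 -0.16 -0.03 -0.06 -0 0 1; 0 -0.16 -0.03 -0.07 -0 0 1; -0 -0.15 -0.05 -0.06 -0 0 1; -0.01 -0.15 -0.05 -0.07 -0 0 1
0 -0.15 -0.07 -0.06 -0 0 1
end [545.7 -10.  357.3] [128.2  -0.   93.7]
```

View pics/s3.png

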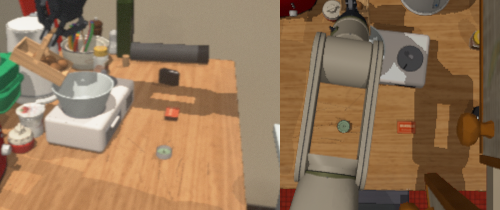

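The tray is tilted 28° and its spout sits over the hopper. I'll tilt it the rest of the way.

```bash
python3 -m jog '0 -0.16 -0.01 -0.07 0 0 1; -0.01 -0.16 -0.03 -0.06 0 0 1; 0 -0.16 -0.03 -0.07 0 0 1; 0 -0.15 -0.05 -0.06 0 0 1; -0.01 -0.15 -0.05 -0.07 0 0 1'
python3 -m jog '0 -0.15 -0.07 -0.06 0 0 1; 0 0 0 0 0 0 1; 0 0 0 0 0 0 1;0 0 0 0 0 0 1;0 0 0 0 0 0 1'
python3 -m jog '0 0 0 0 0 0 1; 0 0 0 0 0 0 1; 0 0 0 0 0 0 1;0 0 0 0 0 0 1;0 0 0 0 0 0 1'
python3 - <<'E'
from pour import *
print(s["joint_pos"],p0,r0,s["ft_force"],s["finger_gap"])
print("lip",p0+R_(r0).apply(lip)-[*H,0])
i,c=snap("side");i2,c2=snap("wrist");cv2.imwrite("pics/s4.png",np.hstack([i[120:330,150:350],cv2.resize(i2,(280,210))]))
E
```

```text
time: 6.42
tool_pos: [561.1, -9.4, 364.5]
tcp_rot: [132.0, -0.0, 93.7]
ft_force: [-0.1, -0.5, -1.8]
finger_gap: 11.0
grip_force: 78.7
time: 7.05
tool_pos: [546.8, -11.2, 357.9]
tcp_rot: [128.4, 0.0, 93.6]
ft_force: [0.0, -0.1, -2.1]
finger_gap: 10.8
grip_force: 78.7
time: 7.68
tool_pos: [546.3, -11.3, 357.4]
tcp_rot: [128.4, -0.0, 93.6]
ft_force: [-0.2, -0.7, -2.7]
finger_gap: 10.8
grip_force: 78.7
[-10.39641032 -20.73073002 124.00491671  23.77093178  28.02378016
 -30.03967389] [546.29158966 -11.32041079 357.38726818] [ 1.28402422e+02 -5.46134392e-04  9.35878259e+01] [-0.21072593 -0.71519492 -2.69682767] 10.829396079712852
lip [ 33.93456858   0.55877229 164.43715271]
```

View pics/s4.png

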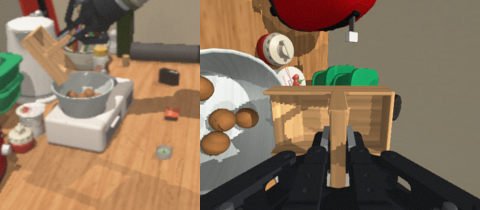

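```bash
python3 - <<'E'
from pour import *
i,c=snap("wrist");cv2.imwrite("pics/w5.png",i)
h=cv2.cvtColor(i,cv2.COLOR_BGR2HSV);m=((h[...,0]>5)&(h[...,0]<18)&(h[...,1]>100)&(h[...,2]>40)&(h[...,2]<170)).astype(np.uint8)
m=cv2.morphologyEx(m,cv2.MORPH_OPEN,np.ones((5,5)))
n,l,st,ce=cv2.connectedComponentsWithStats(m)
for a,b in zip(st[1:],ce[1:]): 
    if a[4]>150: print(a,b.round())
q,r=plan(p0+[0,0,.5],r0,[560,0,450],[180,0,93.6],1,ang=8)
q,r=plan(q,r,[436,307.5,290],[180,0,93.6],1,step=45)
E
```

```text
[ 104    0  135  115 4864] [172.  59.]
[192 121  15  20 169] [199. 132.]
[  0 153  28  48 735] [ 13. 179.]
[ 137  159  243   91 7100] [234. 194.]
[ 293  189   89  118 7642] [342. 240.]
[   2  217  115   93 4275] [ 52. 255.]
[ 142  242   84   70 2121] [179. 288.]
[ 260  288   32   89 2521] [276. 334.]
0.01 0.12 -0.07 0.12 0 -0 1; 0.02 0.1 -0.07 0.13 0 -0 1; 0.01 0.1 -0.1 0.12 0 -0 1; 0.02 0.08 -0.1 0.12 0 -0 1; 0.01 0.07 -0.12 0.12 0 -0 1
0.02 0.05 -0.12 0.13 0 -0 1; 0.01 0.04 -0.13 0.12 0 -0 1
end [ 5.600e+02 -4.000e-01  4.503e+02] [180.    0.   93.6]
0.35 -0.12 0.18 0 0 -0 1; 0.35 -0.11 0.18 0 0 -0 1; 0.35 -0.12 0.17 0 0 -0 1; 0.35 -0.11 0.18 0 0 -0 1; 0.35 -0.12 0.18 0 0 -0 1
0.35 -0.12 0.18 0 0 -0 1; 0.35 -0.11 0.18 0 0 -0 1; 0.35 -0.12 0.18 0 0 -0 1; 0.35 -0.11 0.17 0 0 -0 1
end [436.5 307.4 290.3] [180.    0.   93.6]
```

```bash
python3 -m jog '0 0.31 -0.25 0 0 0 1; 0 0.1 -0.07 0.12 0 0 1; 0.02 0.08 -0.07 0.13 0 0 1; 0.01 0.07 -0.09 0.12 0 0 1; 0.02 0.06 -0.08 0.12 0 0 1'
python3 -m jog '0.01 0.05 -0.09 0.12 0 0 1; 0.02 0.03 -0.09 0.13 0 0 1; 0.01 0.02 -0.09 0.12 0 0 1; 0 0 0 0 0 0 1'
python3 -m jog '0.2 -0.06 0.04 0 0 0 1; 0.35 -0.11 0.18 0 0 0 1; 0.35 -0.12 0.17 0 0 0 1; 0.35 -0.11 0.18 0 0 0 1; 0.35 -0.12 0.18 0 0 0 1'
python3 -m jog '0.35 -0.12 0.18 0 0 0 1; 0.35 -0.11 0.18 0 0 0 1; 0.35 -0.12 0.18 0 0 0 1; 0.35 -0.11 0.17 0 0 0 1; 0.1 0 0.05 0 0 0 1'
python3 - <<'E'
from pour import *
print(s["joint_pos"],p0,r0,s["ft_force"],s["finger_gap"],s["time"])
plan(p0+[0,0,.5],r0,[436,307.5,237],[180,0,93.6],1)
T=snap("top")[0];cv2.imwrite("pics/t6.png",T);w=cv2.imread("pics/w5.png");w6=snap("wrist")[0];sd=snap("side")[0];cv2.imwrite("pics/sd6.png",sd)
o=np.zeros((600,800,3),np.uint8)
o[:300,:400]=cv2.resize(w,(400,300));o[:300,400:]=cv2.resize(w6,(400,300))
o[300:,:400]=cv2.resize(T[140:215,225:325],(400,300));o[300:,400:]=cv2.resize(sd[160:310,180:380],(400,300))
cv2.imwrite("pics/c6.png",o)
E
```

```text
time: 8.45
tool_pos: [548.8, -6.2, 442.3]
tcp_rot: [158.0, 0.0, 93.6]
ft_force: [-0.0, 0.4, -3.0]
finger_gap: 10.7
grip_force: 78.8
time: 8.95
tool_pos: [552.2, -1.9, 470.5]
tcp_rot: [179.9, 0.0, 93.6]
ft_force: [-0.4, 0.1, -2.6]
finger_gap: 11.0
grip_force: 78.7
time: 9.57
tool_pos: [487.8, 156.1, 394.2]
tcp_rot: [179.9, -0.1, 93.6]
ft_force: [0.7, 0.1, -1.7]
finger_gap: 11.2
grip_force: 78.7
time: 10.2
tool_pos: [431.5, 303.0, 317.4]
tcp_rot: [-180.0, -0.1, 93.7]
ft_force: [-0.2, -0.3, -1.5]
finger_gap: 11.2
grip_force: 78.7
[ 2.94786925e+01 -4.14323545e-01  1.02749721e+02  6.69828564e-02
  7.76787886e+01  2.57239922e+01] [431.51022661 302.99021341 317.38755583] [-1.79958811e+02 -5.27906568e-02  9.37403796e+01] [-0.2366084  -0.33734291 -1.50115375] 11.175095300612032 10.2
0.02 0.02 0.4 -0 -0 0 1; 0.02 0.03 0.41 -0 -0 0 1
end [436.2 307.4 236.9] [-1.80e+02 -1.00e-01  9.37e+01]
```

View pics/c6.png

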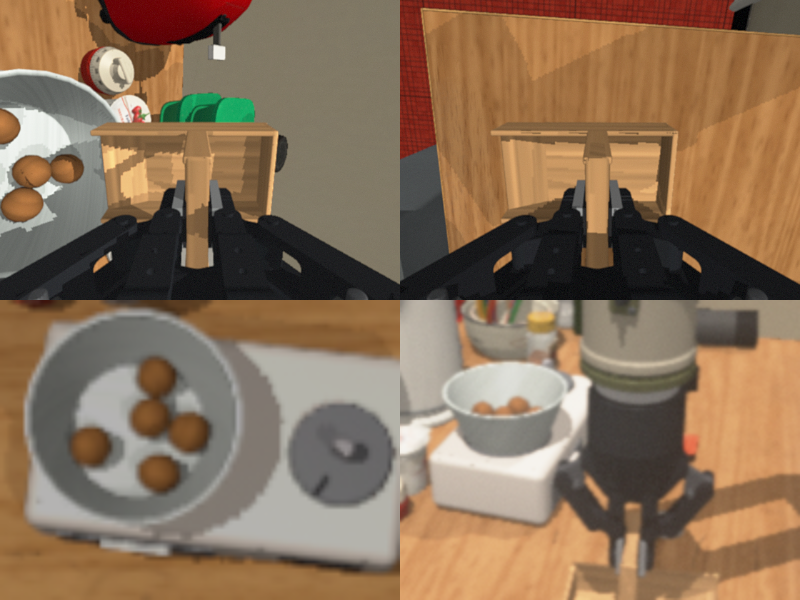

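All five walnuts lie in the hopper and the tray is empty. I'll set the tray down.

```bash
python3 -m jog '0.04 0.05 0.4 0 0 0 1; 0 0 0.32 0 0 0 1; 0 0 0 0 0 0 1; 0 0 0.04 0 0 0 1; 0 0 0 0 0 0 1'
python3 -m jog '0 0 0.03 0 0 0 1; 0 0 0 0 0 0 1'
python3 -m jog '0 0 0.02 0 0 0 1; 0 0 0 0 0 0 1'
python3 - <<'E'
from scipy.optimize import least_squares
import numpy as np
D=[([66.497,7.471,85.268,0,87.261,-4.893],[191.451,568.642,404.692]),([29.7747,-4.0135,101.7805,0.0095,82.3048,26.8747],[420.6,299.7,359.07]),
([29.675,-2.3535,97.437,-.002,84.941,26.093],[435.6,307.13,385.1]),([-6.2739,-.3509,96.7487,5.7313,55.7516,-12.0101],[633.88,-2.29,395.87]),
([-10.3964,-20.7307,124.0049,23.7709,28.0238,-30.0397],[546.29,-11.32,357.39]),([29.4787,-.4143,102.7497,.067,77.6788,25.724],[431.5,303,317.4])]
def Ry(a):c,s=np.cos(a),np.sin(a);return np.array([[c,0,s],[0,1,0],[-s,0,c]])
def Rz(a):c,s=np.cos(a),np.sin(a);return np.array([[c,-s,0],[s,c,0],[0,0,1]])
def fk(q,P):
    a1,y,d1,a2,a3,d4,d6=P;q=np.radians(q)
    sh=np.array([a1,y,d1]);el=sh+Ry(q[1])@[0,0,a2]
    # forearm points along x when q3=90 -> direction at q2+q3
    A=Ry(q[1]+q[2]);w=el+A@[a3,0,d4]
    t=w+A@Rz(q[3])@Ry(q[4])@[0,0,d6]
    return [Rz(q[0])@v for v in (sh,el,w,t)]
best=None
for g in ([0,0,350,400,0,400,100],[50,-100,300,450,0,400,100],[50,100,300,450,30,400,100]):
    r=least_squares(lambda P:np.concatenate([fk(q,P)[3]-np.array(t) for q,t in D]),g)
    if best is None or r.cost<best.cost:best=r
print(best.x.round(1),best.cost)
for q,t in D:print([v.round() for v in fk(q,best.x)])
E
```

```text
time: 10.98
tool_pos: [439.5, 305.7, 244.9]
tcp_rot: [179.9, -0.1, 93.6]
ft_force: [0.5, -0.4, -2.1]
finger_gap: 10.6
grip_force: 78.7
time: 11.22
tool_pos: [438.7, 305.6, 240.5]
tcp_rot: [180.0, -0.0, 93.6]
ft_force: [0.3, 0.4, -2.6]
finger_gap: 10.8
grip_force: 78.7
time: 11.48
tool_pos: [438.6, 305.6, 238.0]
tcp_rot: [-180.0, 0.0, 93.6]
ft_force: [0.6, -0.6, -3.1]
finger_gap: 11.3
grip_force: 78.7
[  0.   51.2 318.1 369.1  61.6 553.4 191.4] 0.0008145250270612304
[array([-47.,  20., 318.]), array([-28.,  64., 684.]), array([191., 569., 596.]), array([191., 569., 405.])]
[array([-25.,  44., 318.]), array([-48.,  32., 686.]), array([421., 300., 550.]), array([421., 300., 359.])]
[array([-25.,  45., 318.]), array([-38.,  37., 687.]), array([436., 307., 577.]), array([436., 307., 385.])]
[array([  6.,  51., 318.]), array([  3.,  51., 687.]), array([543.,  -8., 564.]), array([634.,  -2., 396.])]
[array([  9.,  50., 318.]), array([-119.,   74.,  663.]), array([397., -21., 476.]), array([546., -11., 357.])]
[array([-25.,  45., 318.]), array([-27.,  43., 687.]), array([432., 303., 509.]), array([432., 303., 317.])]
```

```bash
python3 -m jog '0 0 0.01 0 0 0 1; 0 0 0.01 0 0 0 1; 0 0 0 0 0 0 1'
python3 -m jog '0 0 0.01 0 0 0 1; 0 0 0 0 0 0 1'
```

```text
time: 11.85
tool_pos: [438.7, 305.6, 236.2]
tcp_rot: [180.0, 0.0, 93.6]
ft_force: [0.5, 0.0, -1.4]
finger_gap: 10.9
grip_force: 78.7
time: 12.1
tool_pos: [438.8, 305.6, 235.8]
tcp_rot: [180.0, -0.0, 93.6]
ft_force: [-2.7, -1.4, 4.4]
finger_gap: 10.8
grip_force: 79.7
```

```bash
python3 -m jog '0 0 0 0 0 0 -1; 0 0 0 0 0 0 -1; 0 0 0 0 0 0 -1; 0 0 0 0 0 0 -1'
python3 -m jog '0 0 -0.1 0 0 0 -1; 0 0 -0.3 0 0 0 -1; 0 0 -0.4 0 0 0 -1; 0 0 -0.2 0 0 0 -1'
python3 - <<'E'
from h import *
s=sense();print(s["tool_pos"],s["finger_gap"])
q,r=plan(s["tool_pos"]+[0,0,.5],s["tcp_rot"],[430,-20,270],[180,0,30],-1,ang=9,step=55)
q,r=plan(q,r,[440,-320,245],[180,0,-10],-1,ang=9,step=50)
E
```

```text
time: 12.6
tool_pos: [438.7, 305.6, 235.1]
tcp_rot: [-180.0, 0.0, 93.6]
ft_force: [0.1, -0.0, 0.4]
finger_gap: 82.0
grip_force: 0.0
time: 13.1
tool_pos: [439.2, 305.9, 338.7]
tcp_rot: [179.8, -0.1, 93.6]
ft_force: [0.8, 1.1, -0.2]
finger_gap: 85.4
grip_force: 0.0
[439.23650902 305.92420962 338.74987965] 85.3567501174597
-0.41 -0.04 0.09 0 -0 0.13 -1; -0.4 0.02 0.08 0 -0 0.13 -1; -0.4 0.07 0.09 0 -0 0.14 -1; -0.39 0.14 0.08 0 -0 0.13 -1; -0.37 0.18 0.09 0 -0 0.13 -1
-0.33 0.23 0.08 0 -0 0.13 -1; -0.3 0.27 0.09 0 -0 0.14 -1; -0.26 0.32 0.09 0 -0 0.13 -1
end [430.5 -20.1 269.6] [180.   -0.2  30. ]
-0.2 0.38 0.03 -0 -0 0.1 -1; -0.16 0.4 0.04 -0 -0 0.09 -1; -0.13 0.41 0.03 -0 -0 0.1 -1; -0.08 0.42 0.04 -0 -0 0.09 -1; -0.04 0.42 0.03 -0 -0 0.1 -1
0 0.43 0.04 -0 -0 0.09 -1; 0.05 0.43 0.03 -0 -0 0.1 -1
end [ 440.1 -320.1  245. ] [-179.8   -0.2  -10.2]
```

```bash
python3 -m jog '-0.41 -0.04 0.09 0 0 0.13 -1; -0.4 0.02 0.08 0 0 0.13 -1; -0.4 0.07 0.09 0 0 0.14 -1; -0.39 0.14 0.08 0 0 0.13 -1; -0.37 0.18 0.09 0 0 0.13 -1'
python3 -m jog '-0.33 0.23 0.08 0 0 0.13 -1; -0.3 0.27 0.09 0 0 0.14 -1; -0.26 0.32 0.12 0 0 0.13 -1; 0 0 0.15 0 0 0 -1'
python3 -m jog '-0.2 0.38 0.03 0 0 0.1 -1; -0.16 0.4 0.03 0 0 0.09 -1; -0.13 0.41 0.03 0 0 0.1 -1; -0.08 0.42 0.03 0 0 0.09 -1; -0.04 0.42 0.03 0 0 0.1 -1'
python3 -m jog '-0.1 0.43 0.04 0 0 0.09 -1; 0 0.4 0.03 0 0 0.1 -1; 0 0 0 0 0 0 -1'
python3 - <<'E'
from h import *
s=sense();print(s["joint_pos"],s["tool_pos"],s["tcp_rot"],s["time"])
i,c=snap("wrist");np.save("w7.npy",np.array(c,dtype=object),allow_pickle=True);print(c)
cv2.imwrite("pics/w7.png",i);cv2.imwrite("pics/w7b.png",cv2.resize(i,(800,600),interpolation=cv2.INTER_CUBIC));print(proj(c,[456,-345,42]))
E
```

```text
time: 13.72
tool_pos: [432.7, 100.0, 293.0]
tcp_rot: [179.9, -0.1, 53.7]
ft_force: [0.9, 0.7, 0.4]
finger_gap: 85.4
grip_force: 0.0
time: 14.22
tool_pos: [430.1, -22.7, 249.0]
tcp_rot: [179.9, -0.1, 29.7]
ft_force: [-0.2, 0.2, 0.5]
finger_gap: 85.4
grip_force: 0.0
time: 14.85
tool_pos: [436.9, -235.0, 233.4]
tcp_rot: [-180.0, -0.0, 1.1]
ft_force: [0.4, 0.2, 0.1]
finger_gap: 85.6
grip_force: 0.0
time: 15.22
tool_pos: [424.5, -319.1, 226.4]
tcp_rot: [180.0, -0.0, -10.3]
ft_force: [0.7, 0.4, -0.3]
finger_gap: 85.3
grip_force: 0.0
[-4.24575754e+01  6.21860820e+00  1.06114077e+02 -6.64262983e-03
  6.76255474e+01  5.78619067e+01] [ 424.54153479 -319.07291895  226.36554121] [ 1.79972579e+02 -3.20983967e-02 -1.03169481e+01] 15.225
(350.00892588353275, 275.7207729403276, 208.00152321957452, array([[-1.79654174e-01, -9.45031745e-01, -2.73202084e-01,
         4.93620058e+02],
       [-9.83728905e-01,  1.72967627e-01,  4.85761504e-02,
        -3.30993089e+02],
       [ 1.34911193e-03,  2.77483695e-01, -9.60729399e-01,
         1.96253721e+02],
       [ 0.00000000e+00,  0.00000000e+00,  0.00000000e+00,
         1.00000000e+00]]))
[320.8 186.5]
```

View pics/w7b.png

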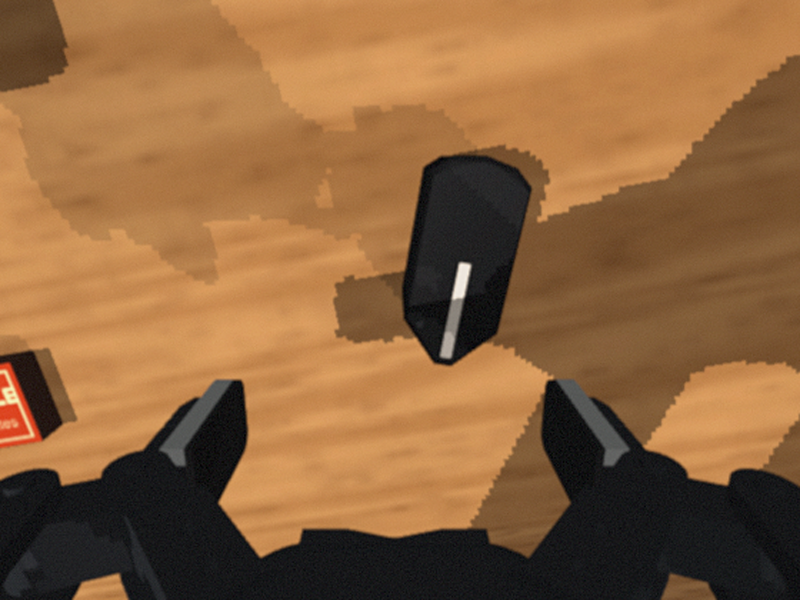

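```bash
python3 - <<'E'
from h import *
c=tuple(np.load("w7.npy",allow_pickle=True))
P={k:px(c,.7*u-.15,.7*v-.15,42) for k,(u,v) in dict(l0=(464,264),l1=(446,357),nose=(444,362),tail=(482,158),R0=(529,195),R1=(499,325)).items()}
for k,v in P.items():print(k,v)
ang=lambda a,b:np.degrees(np.arctan2(*(P[b]-P[a])[[1,0]]))
print(ang("l0","l1"),ang("tail","nose"),ang("R0","R1"),np.linalg.norm(P["nose"]-P["tail"]))
# refine: minAreaRect / line fit of white line
i=cv2.imread("pics/w7.png");m=(i.min(2)>110).astype(np.uint8);m[:, :285]=0;m[:,375:]=0;m[:180]=0;m[255:]=0
v,u=np.nonzero(m);q=np.array([px(c,a,b,42) for a,b in zip(u,v)]);w=q[:,:2]-q[:,:2].mean(0);d=np.linalg.svd(w)[2][0];print(len(u),np.degrees(np.arctan2(d[1],d[0])),(w@d).min(),(w@d).max(),q.mean(0))
E
```

```text
l0 [ 456.6 -346.8   42. ]
l1 [ 426.3 -336.5   42. ]
nose [ 424.7 -335.5   42. ]
tail [ 487.5 -356.6   42. ]
R0 [ 474.2 -369.2   42. ]
R1 [ 434.4 -355.2   42. ]
161.22535685976533 161.4283073328599 160.62022891979606 66.2499056603102
518 160.00411647440976 -15.171719845297957 17.464919053842586 [ 442.73725869 -342.02818533   42.        ]
```

```bash
python3 - <<'E'
from h import *
s=sense();plan(s["tool_pos"]+[0,0,.5],s["tcp_rot"],[458.5,-347,226],[180,0,-19],-1,ang=5)
E
```

```text
0.19 0.11 0 -0 -0 0.07 -1; 0.2 0.1 0.01 -0 0 0.08 -1
end [ 458.3 -346.6  225.7] [-180.     0.   -19.2]
```

```bash
python3 -m jog '0.19 0.11 0 0 0 0.07 -1; 0.2 0.1 0.01 0 0 0.08 -1; 0 0 0.2 0 0 0 -1; 0 0 0.24 0 0 0 -1; 0 0 0 0 0 0 -1'
python3 -m jog '0 0 0 0 0 0 0; 0 0 0 0 0 0 0; 0 0 0 0 0 0 1; 0 0 0 0 0 0 1; 0 0 0 0 0 0 1' 60
python3 -m jog '0 0 0 0 0 0 1; 0 0 0 0 0 0 1; 0 0 0 0 0 0 1'
```

```text
time: 15.9
tool_pos: [456.4, -343.6, 177.5]
tcp_rot: [-179.8, 0.4, -19.0]
ft_force: [-0.3, 0.2, -0.2]
finger_gap: 85.6
grip_force: 0.0
time: 16.52
tool_pos: [458.4, -346.8, 182.4]
tcp_rot: [180.0, -0.1, -19.2]
ft_force: [-0.7, 0.4, 6.8]
finger_gap: 30.8
grip_force: 60.1
time: 16.9
tool_pos: [458.5, -346.8, 182.4]
tcp_rot: [180.0, -0.1, -19.2]
ft_force: [-0.1, 0.7, 5.6]
finger_gap: 31.0
grip_force: 60.1
```

```bash
python3 -m jog '0 0 -0.1 0 0 0 1; 0 0 -0.3 0 0 0 1; 0 0 -0.1 0 0 0 1; 0 0 0 0 0 0 1'
python3 - <<'E'
from h import *
s=sense();print(s["tool_pos"],s["tcp_rot"],s["finger_gap"],s["ft_force"])
q,r=plan(s["tool_pos"]+[0,0,.5],s["tcp_rot"],[450,-155,240],[180,0,-31],1,step=45)
q,r=plan(q,r,[450,-150,325],[180,0,-31],1,step=45)
q,r=plan(q,r,[540,-120,330],[180,0,-31],1,step=45)
E
```

```text
time: 17.4
tool_pos: [458.3, -346.7, 232.1]
tcp_rot: [180.0, -0.1, -19.2]
ft_force: [-0.7, -0.8, -1.0]
finger_gap: 31.0
grip_force: 59.4
[ 458.31375565 -346.66623621  232.14955259] [ 1.79952214e+02 -1.09531153e-01 -1.92106028e+01] 30.958413466554887 [-0.71703158 -0.78037195 -0.9680011 ]
-0.14 -0.36 -0.02 0 -0 0.04 1; -0.16 -0.35 -0.01 0 -0 0.04 1; -0.17 -0.34 -0.02 0 -0 0.04 1; -0.18 -0.34 -0.01 0 -0 0.04 1; -0.2 -0.32 -0.02 0 -0 0.04 1
end [ 450.1 -155.5  240.4] [ 1.80e+02 -1.00e-01 -3.12e+01]
-0.01 -0.02 -0.42 0 -0 -0 1; -0.02 -0.03 -0.43 0 -0 -0 1
end [ 450.  -149.6  325.4] [ 1.80e+02 -1.00e-01 -3.12e+01]
0.21 -0.24 -0.02 0 -0 -0 1; 0.2 -0.24 -0.01 0 -0 -0 1; 0.21 -0.24 -0.02 0 -0 -0 1
end [ 540.4 -120.1  330.5] [ 1.80e+02 -1.00e-01 -3.12e+01]
```

```bash
python3 -m jog '-0.14 -0.36 -0.02 0 0 0.04 1; -0.16 -0.35 -0.01 0 0 0.04 1; -0.17 -0.34 -0.02 0 0 0.04 1; -0.18 -0.34 -0.01 0 0 0.04 1; -0.2 -0.32 -0.02 0 0 0.04 1'
python3 -m jog '0 0 -0.42 0 0 0 1; -0.02 -0.05 -0.43 0 0 0 1; 0.21 -0.24 -0.02 0 0 0 1; 0.2 -0.24 -0.01 0 0 0 1; 0.21 -0.24 -0.02 0 0 0 1'
python3 -m jog '0 0 0 0 0 0 1; 0 0 0 0 0 0 1'
python3 - <<'E'
from h import *
s=sense();print(s["tool_pos"],s["tcp_rot"],s["time"])
i,c=snap("wrist");np.save("w8.npy",np.array(c,dtype=object),allow_pickle=True)
u,v=proj(c,[618,-148,100]).astype(int);print(u,v,proj(c,[618.4,-148.3,118]))
x0,y0=max(0,min(360,u-100)),max(0,min(220,v-100));print(x0,y0)
cv2.imwrite("pics/w8.png",i);o=np.zeros((600,800,3),np.uint8);o[:,:600]=cv2.resize(i[y0:y0+200,x0:x0+200],(600,600),interpolation=cv2.INTER_CUBIC)
o[:150,600:]=cv2.resize(i,(200,150));sd=snap("side")[0];o[200:400,600:]=sd[120:320,200:400]
cv2.imwrite("pics/c8.png",o)
E
```

```text
time: 18.02
tool_pos: [449.1, -153.7, 237.8]
tcp_rot: [180.0, 0.1, -31.3]
ft_force: [0.5, 0.2, 0.6]
finger_gap: 30.9
grip_force: 59.5
time: 18.65
tool_pos: [541.6, -120.0, 327.8]
tcp_rot: [180.0, 0.1, -31.2]
ft_force: [0.3, -0.3, -0.9]
finger_gap: 30.5
grip_force: 59.7
time: 18.9
tool_pos: [540.3, -120.4, 327.8]
tcp_rot: [179.9, 0.1, -31.2]
ft_force: [-0.1, -0.0, -0.8]
finger_gap: 30.7
grip_force: 59.7
[ 540.34831626 -120.42882729  327.82217151] [ 1.79949932e+02  1.40594840e-01 -3.11941052e+01] 18.9
244 84 [241.6  81.3]
144 0
```

View pics/c8.png

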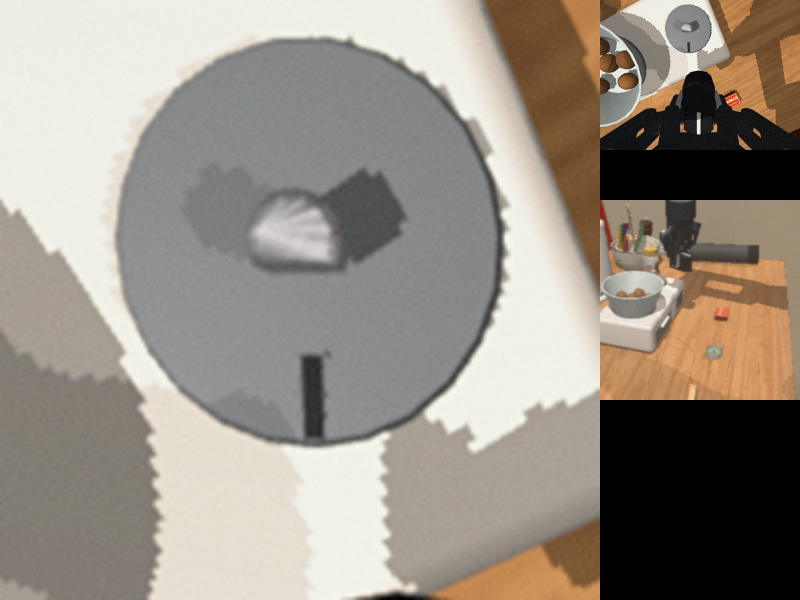

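The wrist picture shows the boss spanning (118..502, 38..444) in the 3x crop. The tick runs from (312,355) to (314,437), and the D-tip's flat faces the tick at row 268.

```bash
python3 - <<'E'
from h import *
c=tuple(np.load("w8.npy",allow_pickle=True))
def g(x,y,z):return px(c,144+(x-1)/3,(y-1)/3,z)
L=[g(118,235,88),g(502,235,88),g(308,38,88),g(310,444,88)];
A=np.array([[*p[:2],1] for p in L]);b=(A[:,:2]**2).sum(1);s=np.linalg.lstsq(A,b,rcond=None)[0];C=s[:2]/2;print("boss",C,np.sqrt(s[2]+C@C))
for q in((312,355),(314,437)):
    t=g(*q,88);d=t[:2]-C;print("tick",t,np.degrees(np.arctan2(d[1],d[0])))
t0,t1=g(312.5,355,88),g(314,437,88);print("dir",np.degrees(np.arctan2(*(t1-t0)[[1,0]])))
for z in(114,118):
    l,r,f,bk=g(250,238,z),g(342,238,z),g(296,268,z),g(294,190,z);print(z,l,r,"flat",f,"back",bk,np.linalg.norm(l-r),np.linalg.norm(f-bk))
E
```

```text
boss [ 618.87892786 -149.00420925] 36.03930109855025
tick [ 602.8 -139.1   88. ] 148.36799062925542
tick [ 589.3 -131.    88. ] 148.67180964110875
dir 148.53585636913445
114 [ 623.5 -142.5  114. ] [ 615.6 -155.5  114. ] flat [ 615.6 -146.5  114. ] back [ 625.9 -152.7  114. ] 15.212166183683362 12.022063050907649
118 [ 622.9 -142.8  118. ] [ 615.3 -155.5  118. ] flat [ 615.3 -146.7  118. ] back [ 625.3 -152.8  118. ] 14.800337833982036 11.713667231059633
```

```bash
python3 - <<'E'
from h import *
s=sense();plan(s["tool_pos"]+[0,0,.5],s["tcp_rot"],[618.8,-148.8,308],[180,0,-31.5],1,step=30,dec=3)
E
```

```text
0.273 -0.056 0.069 0 0 0.001 1; 0.272 -0.056 0.07 0 0.001 0.002 1; 0.273 -0.056 0.069 0 0 0.001 1
end [ 618.8 -148.8  308. ] [180.    0.  -31.5]
```

```bash
python3 -m jog '0.273 -0.056 0.02 0 0 0.001 1; 0.272 -0.056 0.07 0 0.001 0.002 1; 0.273 -0.056 0.12 0 0 0.001 1; 0 0 0 0 0 0 1; 0 0 0 0 0 0 1' 70
python3 -m jog '0 0 0.04 0 0 0 1; 0 0 0.03 0 0 0 1; 0 0 0 0 0 0 1'
python3 -m jog '0 0 0.015 0 0 0 1; 0 0 0.015 0 0 0 1; 0 0 0 0 0 0 1'
```

```text
time: 19.62
tool_pos: [619.0, -148.8, 308.2]
tcp_rot: [180.0, -0.0, -31.5]
ft_force: [-0.0, 0.0, 0.3]
finger_gap: 30.4
grip_force: 71.1
time: 20.0
tool_pos: [619.4, -148.4, 301.1]
tcp_rot: [180.0, -0.0, -31.4]
ft_force: [0.0, 0.9, -0.6]
finger_gap: 30.6
grip_force: 71.1
time: 20.38
tool_pos: [619.7, -148.5, 298.0]
tcp_rot: [180.0, -0.0, -31.4]
ft_force: [0.9, 0.2, 0.3]
finger_gap: 30.5
grip_force: 71.1
```

```bash
python3 -m jog '0 0 0.02 0 0 0 1; 0 0 0.02 0 0 0 1; 0 0 0 0 0 0 1'
python3 -m jog '0 0 0.02 0 0 0 1; 0 0 0.02 0 0 0 1; 0 0 0 0 0 0 1'
```

```text
time: 20.75
tool_pos: [619.6, -148.6, 293.9]
tcp_rot: [180.0, -0.0, -31.4]
ft_force: [0.5, 1.2, -0.4]
finger_gap: 30.8
grip_force: 71.2
time: 21.12
tool_pos: [619.7, -148.6, 289.9]
tcp_rot: [180.0, -0.0, -31.5]
ft_force: [-0.8, -0.3, -1.1]
finger_gap: 30.9
grip_force: 71.2
```

```bash
python3 -m jog '0 0 0.03 0 0 0 1; 0 0 0.03 0 0 0 1; 0 0 0.02 0 0 0 1; 0 0 0 0 0 0 1'
python3 -m jog '0 0 0.02 0 0 0 1; 0 0 0.02 0 0 0 1; 0 0 0 0 0 0 1'
python3 -m jog '0 0 0.02 0 0 0 1; 0 0 0.01 0 0 0 1; 0 0 0 0 0 0 1'
```

```text
time: 21.62
tool_pos: [619.7, -148.6, 281.9]
tcp_rot: [180.0, -0.0, -31.5]
ft_force: [-0.4, 0.0, -1.6]
finger_gap: 30.3
grip_force: 71.2
time: 22.0
tool_pos: [619.7, -148.5, 278.4]
tcp_rot: [-180.0, -0.1, -31.4]
ft_force: [-3.5, 1.8, 4.2]
finger_gap: 31.2
grip_force: 71.7
time: 22.38
tool_pos: [619.7, -148.6, 275.6]
tcp_rot: [-180.0, -0.1, -31.4]
ft_force: [-4.7, 1.8, 6.3]
finger_gap: 30.5
grip_force: 72.0
```

Spring force is rising as expected, so I'll press on to the stop.

```bash
python3 -m jog '0 0 0.015 0 0 0 1; 0 0 0 0 0 0 1'
python3 -m jog '0 0 0.015 0 0 0 1; 0 0 0 0 0 0 1'
python3 -m jog '0 0 0.01 0 0 0 1; 0 0 0 0 0 0 1'
```

```text
time: 22.62
tool_pos: [619.7, -148.5, 274.2]
tcp_rot: [-180.0, -0.1, -31.4]
ft_force: [-5.6, 2.4, 7.4]
finger_gap: 30.7
grip_force: 72.1
time: 22.88
tool_pos: [619.8, -148.5, 273.3]
tcp_rot: [-180.0, -0.1, -31.4]
ft_force: [-7.1, 3.6, 10.6]
finger_gap: 31.0
grip_force: 72.9
time: 23.12
tool_pos: [619.8, -148.5, 273.2]
tcp_rot: [-180.0, -0.1, -31.4]
ft_force: [-10.6, 3.9, 15.5]
finger_gap: 30.7
grip_force: 73.7
```

```bash
python3 -m jog '-0.007 0 0 0 0 0 1; 0 0 0 0 0 0 1'
python3 -m jog '0 0 0.01 0 0 0 1; 0 0 0 0 0 0 1; 0 0 0 0 0 0 1'; python3 -c "
from h import *
s=sense();print(s['wrist_torque'])
T=snap('top')[0];S=snap('side')[0];cv2.imwrite('pics/tf.png',T);cv2.imwrite('pics/sf.png',S)
a=cv2.imread('pics/side0.png');d=cv2.absdiff(a,S).max(2)
# bystanders and tray regions, mean change against first picture
for n,(x,y,w,h) in dict(matchbox=(310,222,25,22),tealight=(302,260,25,25),tray=(255,325,80,52)).items():print(n,d[y:y+h,x:x+w].mean(),(d[y:y+h,x:x+w]>40).mean())"
```

```text
time: 23.38
tool_pos: [619.5, -148.4, 273.3]
tcp_rot: [-180.0, -0.2, -31.4]
ft_force: [-7.9, 2.2, 13.4]
finger_gap: 30.4
grip_force: 73.3
time: 23.75
tool_pos: [619.5, -148.4, 273.2]
tcp_rot: [-180.0, -0.2, -31.4]
ft_force: [-11.3, 3.8, 19.1]
finger_gap: 31.2
grip_force: 74.1
[0.52626882 1.80432396 0.07091688]
matchbox 5.741818181818182 0.0
tealight 6.5024 0.0
tray 21.1125 0.16706730769230768
```

```bash
python3 -c "
from bench import *
print(hand_in())"
```

```text
the job is handed in; nothing more can be done
None
```

The job is handed in: all five walnuts are in the hopper and the empty tray is back on the table. The knob is on the shaft with the flats matched, and the fingers hold it at the spring stop with about 19 N, at about 24 s on the clock.

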